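# Lay the amber parts tube in the empty rest

### The arm

A 6-joint arm with a two-finger parallel gripper is mounted at the origin on the work surface. World frame = base frame: x ahead of the robot, y to its left, z up, the work surface at z = 0. Lengths are in mm, angles in rad, forces in N, time in s.
With the tool pointing down it reaches from about 275 to 775 mm from the base axis. Payload 14.6 kg.
Tool frame: the origin (TCP) lies at the very end of the fingers, on their centre line; the grasp point (between the pads) lies 19 mm behind it; z points along the fingers, y is the line along which they close (so a half turn about z gives the same grasp; the last joint's range is limited). The gripper opens to 85 mm and grips with 20 to 120 N. Pads are 22 mm wide; open, the fingers measure 114 mm over their backs; the gripper's body (76 mm by 85 mm) begins 54 mm behind the grasp point. The pads swing forward as they close: fully open they stand 13 mm farther back than shut.
Start: joints at [1.052, 0.263, -0.048, 1.259, 0, 1.415], TCP at [186.814, 490.641, 231.278] pointing down, gripper open.
Joint ranges: [-2.65, 2.65], [-0.89, 1.7], [-1.18, 1.37], [-2.13, 2.11], [-1.35, 1.29], [-3.14, 3.14]. Speed limits (rad/s): [1.89, 1.89, 2.57, 2.79, 3.14, 3.14].

### API

Orientations are given as a unit quaternion [x, y, z, w].
In Python, from station import r, viewer, ticket gives the robot as it stands.
- The arm moves only by the tool drive_tool, never from a script. Its argument "moves" is a list of rows, each a list of 4 numbers: the shift along the tool's x, y, z in cm, then the turn about the tool's z in rad. In form: [[dx, dy, dz, yaw], ...]. A call has 1 to 12 rows; each row shifts and turns the commanded pose from where the row before left it, along the tool's axes as they then stand; what a row does not reach is not made up. A row lasts 1/10 s, in which the tool goes at most 50 mm and 8.59 degrees, less where a joint would pass 70% of its speed; a pose out of reach is approached as far as the arm can. A call is refused whole if a number of a shift passes 5 or a number of a turn 0.15, either way. A call with a gripper value outside its range is refused whole. "grip" is the finger opening in cm, from 0 to 8.54, set as the call begins (left out, the last holds). The fingers move at their own pace and stop on an object; the grip force is fixed at half the most. Time passes only in rows, so rows that do not move let the fingers close. It gives the time, the measured TCP pose, the force, the opening and the grip force at its end, in the units of the state.
- r.get_state(): the state, without advancing time (a new reading comes with each control period).
- viewer.grab_frame(name): name is "scene" or "top" or "wrist"; returns a dict with "img" (384x512x3 uint8, blue, green, red), "range_z" (384x512 float32, mm along the optical axis (not along the pixel's ray), 0 where there is no reading), "vfov" (degrees; the focal length in pixels is half the picture's height over the tangent of half this angle, whatever the lens; pixels are square), "cx", "cy" (the principal point, pixels), "R" (3x3) and "t" (3): a world point X has camera coordinates R X + t; the wrist camera has in their place "T_tool_cam" (4x4, takes a point from camera to tool coordinates, whose origin is the TCP and whose axes are the flange's). Camera axes: x right, y down, z forward; pixel columns grow to the right and rows downward; lengths in mm; the calibration is good to about 2 mm. A picture is of the moment at which its call begins: read the wrist's pose just before it.
- ticket.job_done(): hands the job in; it is judged then, once.
The state is a dict: "time_s": time; "q": joint angles; "joint_velocities": joint speeds; "joint_torque": joint torques, N m; "eef_pos": TCP position; "tcp_rot": TCP orientation; "force": force on the tool from outside, world axes, zero at the start; "ft_torque": the same for the moment, N m; "finger_gap": opening from 0.0 (shut) to 1.0 (fully open); "gripper_force": force on a finger pad.
Only numpy, scipy, OpenCV 4.12 (cv2) and the standard library are available. Lean on these libraries where they do the work, as an engineer would, in place of code of your own. Each camera call takes 0.05 s, during which the arm holds its last target. There are 200 camera calls.

### The job

On the watch repairer's bench, pick up the amber glass tube of parts without letting it roll away, and lay it lengthwise in the empty wooden rest, centred over both V notches, cap to either end. Lower it in gently and let it go rather than dropping it, and leave the green tube and the blue tube as they are.

Things in the scene. Friction and masses are not known exactly. Their poses are not given: they have to be found in the camera images.
- amber_tube: Closed amber glass tube with black cap, a plain cylinder 26 mm in diameter, 100 mm long (cap: last 20 mm at its +x end), about 60 g, lying on its side on the bench, free to roll. Origin at the middle of its axis (13 mm above the bench at the start); x runs along the tube, y and z turn as it rolls.
- empty_rest: Empty wooden tube rest, one of two alike, fixed. Base plate 104 (x) x 60 (y) x 8 mm; on it two V notches, 12 mm thick, centred at x = +36 and -36 mm, 60 mm free between them for fingers. V sides slope 45 deg, mouths 40 mm wide, tops 33 mm above the bench. A tube lies along x across both, its axis 32 mm above the bench. Origin: centre of the underside, on the bench; z up.
- green_tube: A like tube of green glass with a black cap (26 mm diameter, 100 mm long), lying loose on the bench; not to be moved. Origin at the middle of its axis, x along it.
- blue_tube: A like tube of blue glass with a black cap (26 mm diameter, 100 mm long), already lying in the other wooden rest; not to be moved. Origin at the middle of its axis, x along it.

How it is judged:
By the outcome, as a careful person would: the job done as asked, in the order asked, and still so for the second after the job is handed in, with the robot touching nothing.
It also fails if it takes over 37 s, if anything falls off the work surface, if the arm or the gripper's body presses on something with over 40 N, if the wrist force passes 120 N, or if a joint passes its speed limit or range.

## Working session

There is one attempt and no reset: what is moved stays moved. The work goes in short steps, Python scripts to look and compute and a tool call to move; the robot and the scene stay as the last step left them, time stands still between calls to the robot, and variables do not carry over. Pictures are saved under pics/ and viewed, at most 10 in all, crops included, and the job is handed in when it is done.

Besides the shell and the picture viewer there is one more tool, called after "Emit:" as name(argument=value, ...), one argument or row to a line, values as JSON. drive_tool: Moves the arm, as the interface text tells. Its arguments: {"type":"object","properties":{"moves":{"type":"array","items":{"type":"array","items":{"type":"number"}}},"grip":{"type":"number"}},"required":["moves"]}

```bash
mkdir -p pics; cat > h.py <<'E'
import numpy as np,cv2
from station import r,viewer,ticket
from scipy.spatial.transform import Rotation as Ro
def grab(n):
    s=r.get_state(); f=viewer.grab_frame(n)
    if n=="wrist":
        T=np.eye(4);T[:3,:3]=Ro.from_quat(s["tcp_rot"]).as_matrix();T[:3,3]=s["eef_pos"]
        M=T@np.array(f["T_tool_cam"]); f["C"]=M[:3,3]; f["W"]=M[:3,:3]
    else:
        R=np.array(f["R"]);f["W"]=R.T;f["C"]=-R.T@np.array(f["t"])
    f["f"]=192/np.tan(np.radians(f["vfov"])/2)
    return f
def ray(f,u,v): return f["W"]@np.array([(u-f["cx"])/f["f"],(v-f["cy"])/f["f"],1.])
def onplane(f,u,v,z):
    d=ray(f,u,v);return f["C"]+d*(z-f["C"][2])/d[2]
def cloud(f):
    v,u=np.mgrid[:384,:512];Z=f["range_z"]
    P=np.stack([(u-f["cx"])/f["f"]*Z,(v-f["cy"])/f["f"]*Z,Z],-1)
    return P@f["W"].T+f["C"]
E
python3 - <<'E'
from h import *
s=r.get_state();print(s)
a=grab("scene");b=grab("top")
cv2.imwrite("pics/s.png",a["img"]);cv2.imwrite("pics/t.png",b["img"])
for f in(a,b):print(f["C"],f["W"],f["f"],f["cx"],f["cy"])
E
```

```text
{'time_s': 0.0, 'q': array([ 1.05167197e+00,  2.63531781e-01, -4.89712579e-02,  1.25940356e+00,
       -1.38471444e-05,  1.41549742e+00]), 'joint_velocities': array([ 5.35495421e-04,  5.82533989e-05,  3.97631140e-04,  8.86162567e-04,
       -1.09111938e-03, -1.43083291e-03]), 'joint_torque': array([ 8.01961396e-04, -6.37631249e+01,  3.84574556e+01,  1.37391154e-02,
       -4.23796916e-05,  3.78644904e-05]), 'eef_pos': array([186.68309819, 490.37402186, 230.8079158 ]), 'tcp_rot': array([ 1.80911032e-01,  9.83499309e-01, -5.26162337e-04, -1.77137157e-04]), 'force': array([ 0.08616984, -0.40126963, -0.5934723 ]), 'ft_torque': array([ 0.08734685,  0.04288649, -0.01301133]), 'gripper_force': 0.0, 'finger_gap': 0.9971101890455156}
[ 954.52083966 -434.26112052  945.78867587] [[ 0.75315871  0.52734206 -0.3932713 ]
 [ 0.65777997 -0.61169774  0.43948992]
 [-0.00880165 -0.58969164 -0.80758052]] 448.1710852998353 260.9227582184432 184.68804782743
[413.29744744  25.74387528 857.43148747] [[ 0.02131895 -0.9879972   0.1529936 ]
 [-0.99970604 -0.02283395 -0.00815194]
 [ 0.01154755 -0.15277483 -0.98819356]] 351.0564494505102 251.8552128986061 199.37700596094584
```

View pics/s.png

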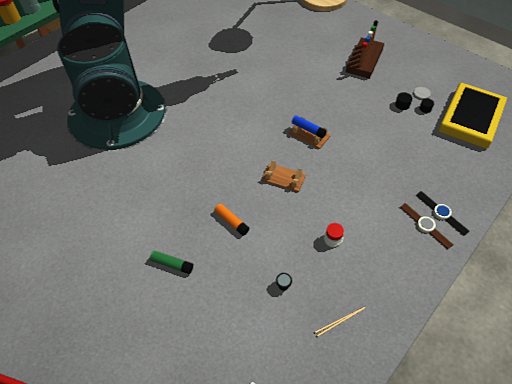

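View pics/t.png

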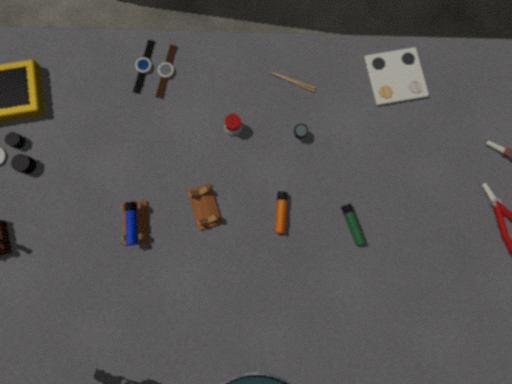

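The scene view shows the amber tube at (231,219), the empty rest at (284,177), green at (171,262) and blue at (309,126). In the top view they are at (281,213), (205,208), (354,225) and (131,223).

```bash
cat >> h.py <<'E'
def mask(f,lo,hi,box=None):
    m=cv2.inRange(cv2.cvtColor(f["img"],cv2.COLOR_BGR2HSV),lo,hi)
    if box:
        k=np.zeros_like(m);x0,y0,x1,y1=box;k[y0:y1,x0:x1]=1;m=m*k
    return m
def pts(f,m):
    P=cloud(f)[(m>0)&(f["range_z"]>0)];return P
def tri(f,p,g,q):
    a,b=ray(f,*p),ray(g,*q);s=np.linalg.lstsq(np.c_[a,-b],g["C"]-f["C"],rcond=None)[0]
    A,B=f["C"]+s[0]*a,g["C"]+s[1]*b;return (A+B)/2,np.linalg.norm(A-B)
E
python3 - <<'E'
from h import *
np.set_printoptions(precision=1,suppress=True)
a=grab("scene");b=grab("top")
B={"amber":((5,170,100),(18,255,255),(205,195,250,238),(268,185,295,240)),
 "rest":((5,60,40),(20,255,255),(258,155,310,195),(185,180,225,232)),
 "green":((45,80,30),(80,255,255),(140,240,200,280),(335,195,370,250))}
for n,(lo,hi,ba,bb) in B.items():
    c=[]
    for f,bx in((a,ba),(b,bb)):
        m=mask(f,lo,hi,bx);rc=cv2.minAreaRect(cv2.findNonZero(m));c.append(rc[0])
        P=pts(f,m);ev=np.linalg.eigh(np.cov(P[:,:2].T))[1][:,1]
        print(n,rc,(m>0).sum(),"mean",P.mean(0),"z",np.percentile(P[:,2],[2,50,98]),"ang",np.degrees(np.arctan2(ev[1],ev[0])))
    print("tri",tri(a,c[0],b,c[1]))
    if n=="rest":
        R=cv2.boxPoints(rc);print([onplane(b,*p,30)[:2] for p in R])
E
```

```text
amber ((227.69410705566406, 215.52352905273438), (30.153335571289062, 9.65340518951416), 40.60129928588867) 282 mean [505.4 -55.   24.4] z [17.3 24.8 29. ] ang 176.58872732090694
amber ((280.3960266113281, 215.55975341796875), (8.580951690673828, 33.25950241088867), 3.8140745162963867) 283 mean [505.  -50.   23.9] z [18.7 24.3 27.5] ang 176.64997972815303
tri (array([504.3, -51.8,  19.2]), np.float64(3.35926801340872))
rest ((283.7405700683594, 175.1549072265625), (41.05424499511719, 23.43805694580078), 17.52556800842285) 816 mean [527.1 132.3  12.3] z [ 1.9  9.7 33. ] ang -159.78315409871288
rest ((203.99929809570312, 206.56024169921875), (42.820987701416016, 25.867835998535156), 72.25532531738281) 1085 mean [523.9 134.4  11.1] z [ 0.4  8.4 32.3] ang -160.6869930748231
tri (array([524.4, 135.1,  12.5]), np.float64(1.8791709505218837))
[array([560.1, 178.7]), array([580.7, 120.7]), array([483.4,  86.1]), array([463.6, 143.3])]
green ((166.17620849609375, 259.9308776855469), (33.13951873779297, 11.333961486816406), 19.179006576538086) 366 mean [ 482.1 -232.4   23.7] z [15.2 24.3 29.2] ang -159.16647415189132
green ((354.5172119140625, 227.79310607910156), (34.16794204711914, 9.284767150878906), 68.19859313964844) 314 mean [ 479.2 -227.3   23.5] z [18.2 23.8 27.8] ang -159.45076268364542
tri (array([ 479.2, -230.2,   16.9]), np.float64(2.837866981361842))
```

Emit:
drive_tool(
  moves=[
    [-3.6, -2.8, 0.4, 0],
    [-3.6, -2.8, 0.4, 0],
    [-3.6, -2.8, 0.4, 0],
    [-3.6, -2.8, 0.4, 0],
    [-3.6, -2.8, 0.4, 0],
    [-3.6, -2.8, 0.4, 0],
    [-3.6, -2.8, 0.4, 0],
    [-3.6, -2.8, 0.4, 0],
    [-3.6, -2.8, 0.4, 0],
    [-3.6, -2.8, 0.4, 0],
    [-3.6, -2.8, 0.4, 0],
    [-3.6, -2.8, 0.4, 0],
  ],
  grip=8.54,
)

```text
time_s: 1.4
eef_pos: [471.6, 21.0, 183.1]
tcp_rot: [0.181, 0.983, 0.0, 0.0]
force: [0.2, 0.6, -0.2]
finger_gap: 0.998
gripper_force: 0.0
```

Emit:
drive_tool(
  moves=[
    [-3.4, -2.7, 0.4, 0],
    [-3.4, -2.7, 0.4, 0],
    [0, 0, 0, -0.1],
    [0, 0, 0, -0.1],
    [0, 0, 0, -0.1],
    [0, 0, 0, 0],
    [0, 0, 0, 0],
  ],
)

```text
time_s: 2.1
eef_pos: [515.3, -51.7, 175.2]
tcp_rot: [0.033, 0.999, 0.0, -0.0]
force: [0.6, 0.4, 0.7]
finger_gap: 1.0
gripper_force: 0.0
```

```bash
cat > look.py <<'E'
from h import *
import sys
np.set_printoptions(precision=2,suppress=True)
def tubefit(f,lo,hi,box=None,z=13):
    m=mask(f,lo,hi,box);rc=cv2.minAreaRect(cv2.findNonZero(m))
    P=pts(f,m);P=P[abs(P[:,2]-np.median(P[:,2]))<15]
    ev=np.linalg.eigh(np.cov(P[:,:2].T))[1][:,1]
    print("mask",rc,(m>0).sum(),"ztop",np.percentile(P[:,2],[2,50,98]),"mean",P.mean(0),"ang",np.degrees(np.arctan2(ev[1],ev[0])))
    c=cv2.boxPoints(rc);Q=np.array([onplane(f,*p,z)[:2] for p in c]);print("box on z",z,Q.round(1).tolist(),Q.mean(0))
def state():
    s=r.get_state();M=Ro.from_quat(s["tcp_rot"]).as_matrix()
    print("t",s["time_s"],"tcp",s["eef_pos"],"xang",np.degrees(np.arctan2(M[1,0],M[0,0])),"zax",M[:,2],"F",s["force"],"gap",s["finger_gap"],"gf",s["gripper_force"])
    return s
E
python3 - <<'E'
from look import *
state();f=grab("wrist");cv2.imwrite("pics/w1.png",f["img"]);print(f["C"],f["W"])
tubefit(f,(5,150,60),(20,255,255))
E
```

```text
t 2.1 tcp [515.27 -51.71 175.23] xang 176.1774370927085 zax [-0.  0. -1.] F [0.59 0.42 0.66] gap 0.999871365364973 gf 0.0
[438.24 -47.12 317.46] [[ 0.07  0.95  0.3 ]
 [ 1.   -0.06 -0.02]
 [ 0.    0.3  -0.95]]
mask ((352.6022644042969, 172.04779052734375), (97.80086517333984, 211.2368621826172), 87.28801727294922) 4722 ztop [ 6.07  7.77 22.82] mean [517.66  94.08  10.18] ang 83.28480034713563
box on z 13 [[464.1, -63.3], [468.6, 153.7], [578.3, 174.0], [574.5, -67.0]] [521.35  49.35]
```

View pics/w1.png

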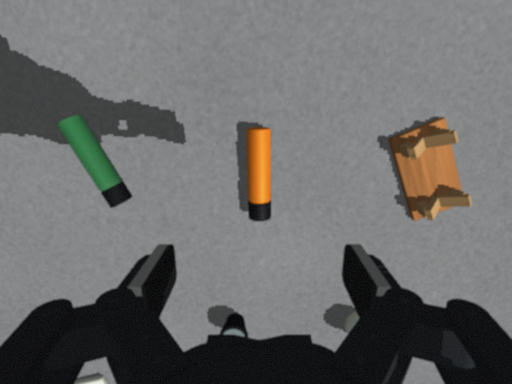

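```bash
python3 - <<'E'
from look import *
f=grab("wrist");np.save("C1.npy",np.r_[f["C"],f["W"].ravel()])
tubefit(f,(5,150,60),(20,255,255),(230,110,290,230))
C=cloud(f)
# amber+cap by height
k=np.zeros((384,512),bool);k[110:225,225:295]=1
P=C[k&(C[...,2]>14)&(f["range_z"]>0)];print("amber all",len(P),P.min(0),P.max(0),P.mean(0),np.percentile(P[:,2],98))
ev=np.linalg.eigh(np.cov(P[:,:2].T))[1][:,1];p=P[:,:2]@ev;print("ang",np.degrees(np.arctan2(ev[1],ev[0])),"ends",np.percentile(p,[1,99]),"mid xy",P[:,:2].mean(0)+ev*(np.percentile(p,[1,99]).mean()-p.mean()))
k[:]=0;k[105:230,380:480]=1
m=(mask(f,(5,60,40),(22,255,255))>0)&k
P=C[m];P=P[P[:,2]>4];R=cv2.minAreaRect(P[:,:2].astype(np.float32));print("rest all",len(P),R)
c=cv2.minAreaRect(cv2.findNonZero(m.astype(np.uint8)))
T=C[m&(C[...,2]>29)];print(len(T),"top z",np.percentile(T[:,2],[50,98]))
# cluster notch tops
_,l,ce=cv2.kmeans(T[:,:2].astype(np.float32),4,None,(3,50,.1),5,2);print(ce)
print("mean",ce.mean(0))
E
```

```text
mask ((258.5, 166.0), (76.0, 23.0), 90.0) 1727 ztop [16.85 23.41 26.12] mean [502.2  -51.52  22.72] ang 176.84805207713734
box on z 13 [[464.0, -61.0], [465.6, -37.2], [549.3, -41.8], [547.5, -67.6]] [506.61 -51.91]
amber all 2087 [463.64 -67.41  14.  ] [564.08 -38.32  27.36] [510.7  -52.57  22.73] 26.09796385645209
ang 176.88517685110108 ends [-564.28 -466.32] mid xy [513.19 -52.71]
rest all 5264 ((479.03790283203125, 80.0731201171875), (247.32887268066406, 100.8790512084961), 50.02298355102539)
375 top z [ 31.03 317.47]
[[484.54 140.51]
 [438.24 -47.1 ]
 [558.49 146.18]
 [497.54 103.83]]
mean [494.7   85.85]
```

The wrist view shows the amber tube at (259,165) with its cap end at (260,210), green at (95,160) and the rest at (430,170). The jaws straddle the amber tube, so I'll go down and grasp.

Emit:
drive_tool(
  moves=[
    [0.2, -0.1, 2.0, -0.012],
    [0, 0, 2.5, 0],
    [0, 0, 2.5, 0],
    [0, 0, 2.5, 0],
    [0, 0, 2.5, 0],
    [0, 0, 2.0, 0],
    [0, 0, 1.5, 0],
    [0, 0, 0.8, 0],
    [0, 0, 0.5, 0],
    [0, 0, 0.3, 0],
    [0, 0, 0.1, 0],
    [0, 0, 0, 0],
  ],
)

```text
time_s: 3.4
eef_pos: [513.5, -52.7, 3.6]
tcp_rot: [0.026, 1.0, -0.0, 0.0]
force: [-0.1, 0.9, 0.1]
finger_gap: 1.002
gripper_force: 0.0
```

Emit:
drive_tool(
  moves=[
    [0, 0, 0, 0],
    [0, 0, 0, 0],
    [0, 0, 0, 0],
    [0, 0, 0, 0],
    [0, 0, 0, 0],
    [0, 0, 0, 0],
    [0, 0, 0, 0],
    [0, 0, 0, 0],
  ],
  grip=2.0,
)

```text
time_s: 4.2
eef_pos: [513.3, -52.6, 3.6]
tcp_rot: [0.026, 1.0, -0.0, 0.0]
force: [-1.2, -1.1, 5.8]
finger_gap: 0.281
gripper_force: 58.6
```

```bash
python3 - <<'E'
from look import *
state();f=grab("wrist");cv2.imwrite("pics/w2.png",f["img"])
E
```

```text
t 4.2 tcp [513.33 -52.63   3.6 ] xang 177.0328307395765 zax [ 0. -0. -1.] F [-1.18 -1.12  5.81] gap 0.28118714071693646 gf 58.55689465999603
```

View pics/w2.png

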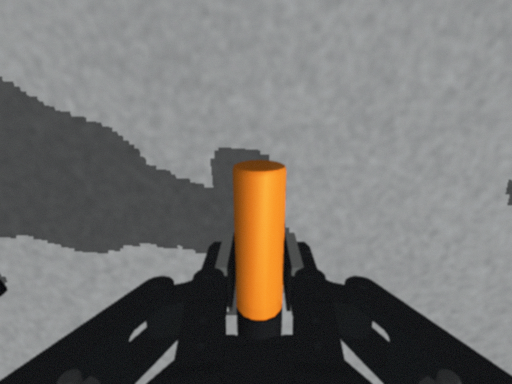

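The wrist view shows the tube squarely held, centred at (260,240) between the pads. Next I lift it and go part way to the rest.

Emit:
drive_tool(
  moves=[
    [0, 0, -0.3, 0],
    [0, 0, -0.7, 0],
    [0, 0, -1.5, 0],
    [0, 0, -2.5, 0],
    [0, 0, -3, 0],
    [0, 0, -3, 0],
    [0, 0, -2.5, 0],
    [0, 1, -1, 0],
    [0, 2, 0, 0.1],
    [0, 2, 0, 0.1],
    [0, 2, 0, 0.1],
    [0, 1, 0, 0],
  ],
)

```text
time_s: 5.45
eef_pos: [526.0, 27.7, 147.8]
tcp_rot: [0.175, 0.985, 0.0, -0.0]
force: [-0.0, -0.6, -0.7]
finger_gap: 0.279
gripper_force: 58.9
```

Emit:
drive_tool(
  moves=[
    [0, 0, 0, 0],
    [0, 0, 0, 0],
  ],
)

```text
time_s: 5.65
eef_pos: [526.0, 25.7, 148.0]
tcp_rot: [0.174, 0.985, -0.0, -0.0]
force: [0.5, -0.7, -0.4]
finger_gap: 0.279
gripper_force: 58.9
```

```bash
python3 - <<'E'
from look import *
state();f=grab("wrist");cv2.imwrite("pics/w3.png",f["img"])
a=grab("scene");b=grab("top")
for n,g,bx in(("w",f,(280,20,512,384)),("s",a,(258,155,310,195)),("t",b,(185,180,225,232))):
    C=cloud(g);m=(mask(g,(5,60,40),(22,255,255),bx)>0)&(g["range_z"]>0)&(C[...,2]<40)&(C[...,1]>70)&(C[...,1]<200)
    P=C[m&(C[...,2]>4)]
    R=cv2.minAreaRect(P[:,:2].astype(np.float32));print(n,len(P),R)
    T=P[P[:,2]>28];print(len(T),np.percentile(P[:,2],[2,50,98]),"tops",T[:,:2].mean(0) if len(T) else 0)
    if len(T)>8: print(cv2.minAreaRect(T[:,:2].astype(np.float32)));_,l,ce=cv2.kmeans(T[:,:2].astype(np.float32),4,None,(3,50,.1),9,2);print(ce.round(1).tolist(),np.bincount(l[:,0]))
E
```

```text
t 5.65 tcp [526.04  25.74 147.98] xang 159.99575095158374 zax [-0. -0. -1.] F [ 0.49 -0.67 -0.41] gap 0.2785129933219474 gf 58.935715556144714
w 6591 ((524.646240234375, 135.2623291015625), (103.98595428466797, 60.30009078979492), 19.32709503173828)
577 [ 5.97  7.84 31.94] tops [521.8  134.83]
((524.7778930664062, 135.27127075195312), (84.46424102783203, 47.98012161254883), 19.334440231323242)
[[497.0, 104.69999694824219], [552.0, 164.60000610351562], [484.29998779296875, 141.0], [564.9000244140625, 128.3000030517578]] [148 144 161 124]
s 720 ((524.2642211914062, 133.72698974609375), (104.17130279541016, 60.88609313964844), 18.418947219848633)
58 [ 4.93  9.67 33.01] tops [524.88 136.18]
((524.1508178710938, 133.98324584960938), (83.11064147949219, 48.35444641113281), 18.94519805908203)
[[496.70001220703125, 104.4000015258789], [552.0999755859375, 162.6999969482422], [485.20001220703125, 138.8000030517578], [564.0999755859375, 127.69999694824219]] [11 16 17 14]
t 0 ((0.0, 0.0), (0.0, 0.0), 0.0)Traceback (most recent call last):
  File "<stdin>", line 8, in <module>
    return _quantile_unchecked(
        a, q, axis, out, overwrite_input, method, keepdims, weights)
    return _ureduce(a,
                    func=_quantile_ureduce_func,
    ...<5 lines>...
                    overwrite_input=overwrite_input,
                    method=method)
    r = func(a, **kwargs)
    result = _quantile(arr,
                       quantiles=q,
    ...<2 lines>...
                       out=out,
                       weights=wgt)
    slices_having_nans = np.isnan(arr[-1, ...])
                                  ~~~^^^^^^^^^
IndexError: index -1 is out of bounds for axis 0 with size 0
```

View pics/w3.png

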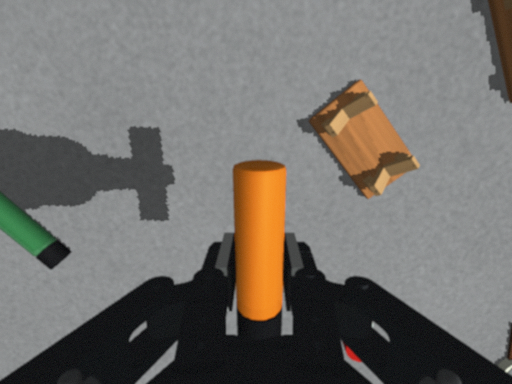

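The wrist view shows the rest at (362,140), turned about 39° from the tube, with the red cap at (352,352) out of the way. I'll move over the rest and turn the tube to match.

Emit:
drive_tool(
  moves=[
    [0.5, 1.3, 0, 0],
    [1.0, 2.5, 0, 0],
    [1.0, 2.5, 0, 0],
    [1.0, 2.5, 0, 0],
    [0.4, 1.4, 0, 0],
    [0, 0, 0, -0.137],
    [0, 0, 0, -0.137],
    [0, 0, 0, -0.137],
    [0, 0, 0, -0.137],
    [0, 0, 0, -0.137],
    [0, 0, 0, 0],
    [0, 0, 0, 0],
  ],
)

```text
time_s: 7.0
eef_pos: [524.9, 135.0, 148.3]
tcp_rot: [-0.164, 0.986, -0.0, 0.0]
force: [0.3, -0.5, -0.1]
finger_gap: 0.283
gripper_force: 59.0
```

```bash
python3 - <<'E'
from look import *
s=state()
M=Ro.from_quat(s["tcp_rot"]).as_matrix();print("to rest in tool mm",M.T@(np.array([524.6,135.0,22.6])-s["eef_pos"]))
f=grab("wrist");b=grab("scene")
C=cloud(f);m=(mask(f,(5,170,60),(20,255,255))>0)&(C[...,2]>110);P=C[m]
p=(P-s["eef_pos"])@M;print("tube tool coords glass",np.percentile(p,[1,50,99],axis=0))
cv2.imwrite("pics/s2.png",cv2.resize(b["img"][60:260,150:400],None,fx=3,fy=3))
E
```

```text
t 7.0 tcp [524.85 134.99 148.29] xang -161.14922366307616 zax [ 0. -0. -1.] F [ 0.3  -0.48 -0.1 ] gap 0.28287449923990654 gf 58.984090089797974
to rest in tool mm [  0.24   0.1  125.69]
tube tool coords glass [[-29.83 -12.32 -22.57]
 [ 17.01  -0.41 -19.91]
 [ 49.58  11.36  -6.92]]
```

View pics/s2.png

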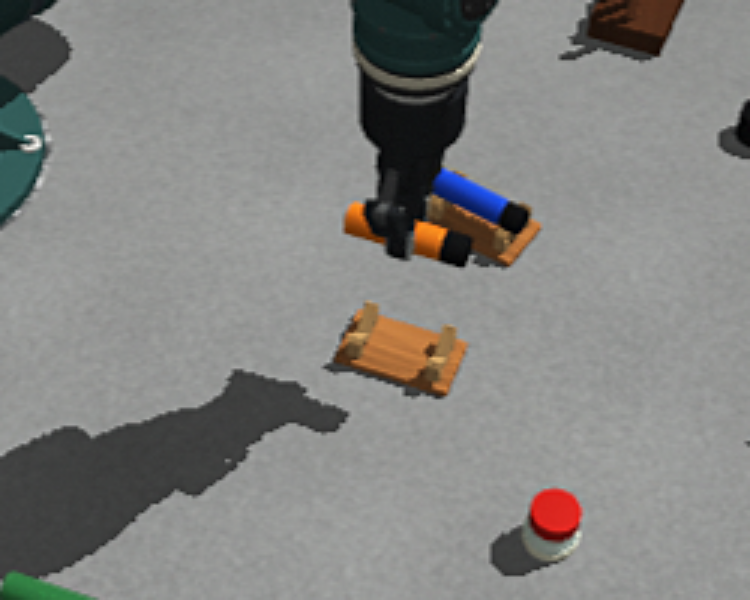

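The tube is centred in the tool (glass from −30 to +50 mm) and sits parallel over the rest, so I lower it.

Emit:
drive_tool(
  moves=[
    [0, 0, 1, -0.008],
    [0, 0, 2, 0],
    [0, 0, 2, 0],
    [0, 0, 2, 0],
    [0, 0, 1.5, 0],
    [0, 0, 1, 0],
    [0, 0, 1, 0],
    [0, 0, 0.7, 0],
    [0, 0, 0.4, 0],
    [0, 0, 0.2, 0],
    [0, 0, 0, 0],
    [0, 0, 0, 0],
  ],
)

```text
time_s: 8.3
eef_pos: [525.0, 135.1, 30.6]
tcp_rot: [-0.17, 0.985, 0.0, 0.0]
force: [0.8, 0.1, -0.2]
finger_gap: 0.282
gripper_force: 59.0
```

Emit:
drive_tool(
  moves=[
    [0, 0, 0.2, 0],
    [0, 0, 0.2, 0],
    [0, 0, 0.15, 0],
    [0, 0, 0.1, 0],
    [0, 0, 0, 0],
    [0, 0, 0, 0],
    [0, 0, 0, 0],
  ],
)

```text
time_s: 9.0
eef_pos: [524.8, 135.1, 23.8]
tcp_rot: [-0.17, 0.985, -0.0, 0.0]
force: [-0.2, -0.0, -0.6]
finger_gap: 0.283
gripper_force: 59.0
```

Emit:
drive_tool(
  moves=[
    [0, 0, 0.05, 0],
    [0, 0, 0.05, 0],
    [0, 0, 0, 0],
    [0, 0, 0, 0],
  ],
)

```text
time_s: 9.4
eef_pos: [524.9, 135.2, 23.0]
tcp_rot: [-0.17, 0.985, 0.0, 0.0]
force: [-0.7, 1.5, 5.8]
finger_gap: 0.281
gripper_force: 59.5
```

Contact is at about 6 N, so I open gradually.

Emit:
drive_tool(
  moves=[
    [0, 0, 0.03, 0],
    [0, 0, 0, 0],
    [0, 0, 0, 0],
  ],
)

```text
time_s: 9.7
eef_pos: [524.9, 135.2, 22.9]
tcp_rot: [-0.17, 0.985, 0.0, 0.0]
force: [-3.0, 1.3, 9.6]
finger_gap: 0.281
gripper_force: 60.0
```

Emit:
drive_tool(
  moves=[
    [0, 0, 0, 0],
    [0, 0, 0, 0],
    [0, 0, 0, 0],
  ],
  grip=2.8,
)

```text
time_s: 10.0
eef_pos: [524.8, 135.0, 22.3]
tcp_rot: [-0.17, 0.985, -0.0, -0.0]
force: [-0.2, 0.7, 0.1]
finger_gap: 0.329
gripper_force: 0.0
```

Emit:
drive_tool(
  moves=[
    [0, 0, 0, 0],
    [0, 0, 0, 0],
    [0, 0, 0, 0],
    [0, 0, 0, 0],
    [0, 0, 0, 0],
  ],
  grip=6.0,
)

```text
time_s: 10.5
eef_pos: [524.8, 135.0, 22.5]
tcp_rot: [-0.17, 0.985, -0.0, 0.0]
force: [0.8, 0.6, -0.7]
finger_gap: 0.702
gripper_force: 0.0
```

```bash
python3 - <<'E'
from look import *
state();f=grab("wrist");cv2.imwrite("pics/w4.png",f["img"])
E
```

```text
t 10.5 tcp [524.82 135.04  22.49] xang -160.4512713435855 zax [ 0. -0. -1.] F [ 0.75  0.55 -0.7 ] gap 0.7019212722283242 gf 0.0
```

View pics/w4.png

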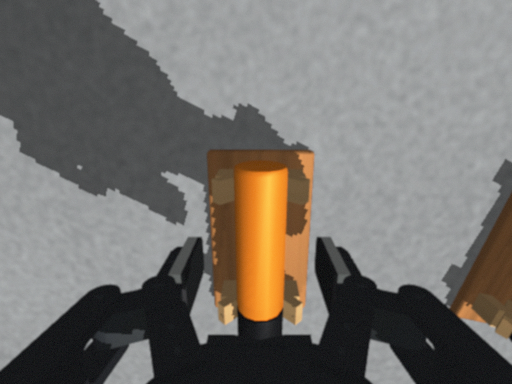

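The wrist view shows the tube lying in both V notches at (262,240), with the fingers clear on either side. I back off straight up.

Emit:
drive_tool(
  moves=[
    [0, 0, -0.5, 0],
    [0, 0, -1, 0],
    [0, 0, -2, 0],
    [0, 0, -2.5, 0],
    [0, 0, -3, 0],
    [0, 0, -3, 0],
    [0, 0, -3, 0],
    [0, 0, -2, 0],
    [0, 0, -1, 0],
    [0, 0, 0, 0],
    [0, 0, 0, 0],
  ],
)

```text
time_s: 11.65
eef_pos: [524.5, 135.0, 201.8]
tcp_rot: [-0.17, 0.985, 0.0, -0.0]
force: [0.1, -0.3, 0.3]
finger_gap: 0.704
gripper_force: 0.0
```

```bash
python3 - <<'E'
from look import *
state();f=grab("wrist");cv2.imwrite("pics/w5.png",f["img"])
C=cloud(f);k=(C[...,2]>34)&(C[...,2]<50)&(abs(C[...,0]-524)<70)&(abs(C[...,1]-135)<45)&(f["range_z"]>0)
P=C[k];R=cv2.minAreaRect(P[:,:2].astype(np.float32));print(len(P),R,np.percentile(P[:,2],[50,98]))
for n in("scene","top"):
    g=grab(n);C=cloud(g)
    for c,lo,hi,bx in(("green",(45,80,30),(80,255,255),(140,240,200,280) if n=="scene" else (335,195,370,250)),):
        print(n,c,pts(g,mask(g,lo,hi,bx)).mean(0))
E
```

```text
t 11.65 tcp [524.47 135.02 201.81] xang -160.44891371294008 zax [-0. -0. -1.] F [ 0.1  -0.33  0.31] gap 0.7044410962870005 gf 0.0
2017 ((524.830322265625, 135.1115264892578), (99.69662475585938, 24.644994735717773), 18.842117309570312) [42.43 45.04]
scene green [ 481.53 -232.49   23.66]
top green [ 478.94 -227.54   23.3 ]
```

View pics/w5.png

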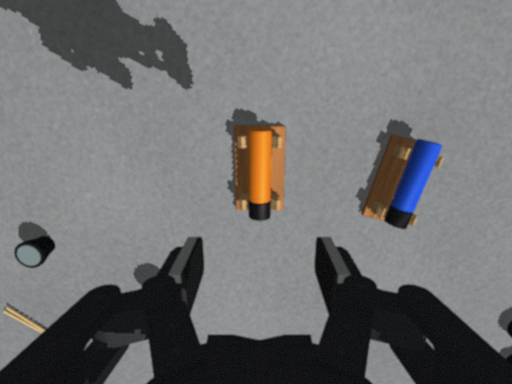

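The wrist view shows the amber tube seated and centred at (260,172). It measures (524.8, 135.1) with its top at 45 mm. Blue at (413,183) lies in its own rest and green has not moved.

```bash
python3 -c "
from station import ticket;print(ticket.job_done())"
```

```text
the job is handed in; nothing more can be done
None
```

The amber tube is lying centred in both V notches of the empty rest, lowered into contact and released there; the green and blue tubes were left alone, and the job was handed in at about 12 s.

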